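# Clear a plugged hollow punch over the bench block

### The job

The wider of the two hollow punches is plugged with a core of sole rubber. Stand that punch, cutting edge down, in the socket of the round bench block, push the knock-out rod straight down through it until the rod's collar rests on the punch and the core is out below the cutting edge, then draw the rod out and put it back in its wooden stand, fully home. Leave the punch standing in the block, and do not knock over the slim punch.

Things in the scene. Friction and masses are not known exactly. Their poses are not given: they have to be found in the camera images.
- punch_wide: The wide, plugged hollow steel punch, 31 mm across and 60 mm tall, standing upright and loose on the table. Origin at the centre of its lower (cutting) end, z up along the bore. Plain round shank 27 mm across from 14 to 48 mm up; the lower 14 mm taper to 23 mm across; the head above 50 mm is 31 mm across. A bore 12 mm across runs right through; its mouth at the top is countersunk to 18 mm. 0.2 kg.
- punch_slim: The other hollow steel punch: slimmer (22 mm across, shank 18 mm) and 55 mm tall, standing upright and loose on the table. Not plugged; a bystander. Origin at the centre of its lower end, z up.
- plug (a joint): How far the rubber core has been pushed down the bore of the wide punch, m. The core is 11 mm across and 14 mm long; at 0 its top is 36 mm above the cutting end, at 0.036 its top is level with the cutting end, and it stops at 0.044. At the start it is somewhere from 0 to 0.010. It is stuck by friction and takes about 5 N to move; it stays where it is left. It can come out only when the punch stands over the drop hole of the bench block.
- block_seat (a point): Centre of the socket floor of the bench block, on which the cutting end of the punch rests. The block is a fixed, round, off-white puck 90 mm across and 38 mm tall on the table; the seat is 26 mm above the table. The socket is 12 mm deep: a tapered mouth 32 mm across at the top narrows to 26 mm across in the lower 6 mm. In the floor's centre a drop hole 17 mm across goes on down to the table.
- stand_hole (a point): Centre of the mouth of the hole in which the rod stands: 12 mm across, 70 mm deep, chamfered to 17 mm, in the centre of the top of a fixed, round, turned wooden stand 74 mm tall on the table (55 mm across, its foot 76 mm across).
- rod: The knock-out rod, 122 mm long over all, 0.06 kg, standing upright in the hole of its wooden stand at the start, hanging by its collar. Origin at the centre of its lower tip, z up along the rod. Bare steel shank 8 mm across from the tip (bevelled) to 66 mm up; brass collar 25 mm across from 66 to 72 mm; brass ferrule 19 mm across from 72 to 79 mm; round wooden handle 16 mm across from 79 to 122 mm.
Things that resemble listed ones, but are neither listed nor needed, are in the scene too. What is shaped like the punch_wide but purple or turquoise is not meant.

How it is judged:
On the way, in this order (a step that is already met when the one before it is completed fails the run):
1. the wide punch stands upright in the socket of the bench block, cutting end down, within 4 mm of the seat (distance between punch_wide and block_seat below 0.004 m and angle between punch_wide's own z axis and vertical below 0.1 rad), for 0.2 s.
2. the rod stands in the bore with its collar within 4 mm of the punch's top and the core's top is level with the cutting end or lower, the punch still in the block (value of joint plug above 0.036 m and z of rod in the frame of punch_wide below -0.002 m and horizontal distance between rod and punch_wide below 0.006 m and distance between punch_wide and block_seat below 0.004 m), for 0.1 s.
At the end, for the whole second after the job is handed in: Core pushed out level with or below the cutting end (plug over 0.036 m); wide punch upright (0.1 rad) within 4 mm of the seat; rod upright in its stand, collar within 3 mm of the top; slim punch standing (0.2 rad); rod and wide punch at rest (all of step 1 and value of joint plug above 0.036 m and z of rod in the frame of stand_hole below -0.063 m and horizontal distance between rod and stand_hole below 0.006 m and angle between rod's own z axis and vertical below 0.1 rad and angle between punch_slim's own z axis and vertical below 0.2 rad and linear speed of each of rod, punch_wide below 0.02 m/s); the robot touches nothing.
It fails at once if the slim punch is knocked over (angle between punch_slim's own z axis and vertical above 0.6 rad).
It also fails if it takes over 67 s, if anything falls off the work surface, if the arm or the gripper's body presses on something with over 40 N, if the wrist force passes 120 N, or if a joint passes its speed limit or range.

### The arm

A 6-joint arm with a two-finger parallel gripper is mounted at the origin on a cart in front of the work surface, level with it; the furniture and walls round the work are solid. World frame = base frame: x ahead of the robot, y to its left, z up, the work surface at z = 0. Lengths are in m, angles in rad, forces in N, time in s.
With the tool pointing down it reaches from about 0.3 to 0.75 m from the base axis. Payload 8.5 kg.
Tool frame: the origin (TCP) lies midway between the tips of the shut fingers; the grasp point (between the pads) lies manip.grasp_offset behind it (manip.grasp_offset is the distance from the TCP to the grasp point, in m); z points along the fingers, y is the line along which they close (so a half turn about z gives the same grasp; the last joint's range is limited). The gripper opens to 88 mm and grips with 3 to 60 N. Pads are 18 mm wide; open, the fingers measure 123 mm over their backs; the gripper's body (75 mm by 187 mm) begins 45 mm behind the grasp point.
Start: joints at [1.103, 0.381, 1.297, -0, 1.464, -0.215], TCP at [0.138, 0.533, 0.239] pointing down, gripper open.
Joint ranges: [-3.11, 3.11], [-0.89, 2.33], [0.22, 2.48], [-1.42, 4.56], [0.17, 2.85], [-2.88, 2.88]. Speed limits (rad/s): [2.39, 2.39, 3.14, 3.14, 3.14, 3.14].

### API

Orientations are given as a unit quaternion [w, x, y, z].
In Python, from workcell import get_obs, eyes, order, manip gives the robot as it stands.
- The arm moves only by the tool step_arm, never from a script. Its argument "rows" is a list that holds one entry, the list of rows, each a list of 5 numbers: the shift along the tool's x, y, z in cm, then the turn about the tool's z in degrees, then the opening, from 0 (shut) to 1 (fully open). In form: [[[tx, ty, tz, spin, fingers], ...]]. A call has 1 to 12 rows; each row shifts and turns the commanded pose from where the row before left it, along the tool's axes as they then stand; what a row does not reach is not made up. A row lasts 1/12 s, in which the tool goes at most 41.7 mm and 7.16 degrees, less where a joint would pass 70% of its speed; a pose out of reach is approached as far as the arm can. A call with a gripper value outside its range is refused whole. The fingers move at their own pace and stop on an object; "newtons" is the grip in N (left out, the last holds). Time passes only in rows, so rows that do not move let the fingers close. It gives the time, the measured TCP pose, the force, the opening and the grip force at its end, in the units of the state.
- get_obs(): the state, without advancing time (a new reading comes with each control period).
- eyes.snapshot(name): name is "side" or "top"; returns a dict with "frame" (420x560x3 uint8, red, green, blue), "range_z" (420x560 float32, m along the optical axis (not along the pixel's ray), 0 where there is no reading), "intrinsics" (3x3 intrinsics, pixels), "k1" (the pictures are not rectified: a ray, as slopes to the right and down, at radius r is drawn at 1 + k1 r^2 times it, then the intrinsics apply), "rvec" (rotation vector, rad) and "tvec" (3), from world to camera coordinates, as OpenCV has them. Camera axes: x right, y down, z forward; pixel columns grow to the right and rows downward; lengths in m; the calibration is good to about 2 mm. A picture is of the moment at which its call begins.
- order.finish_job(): hands the job in; it is judged then, once.
The state is a dict: "clock": time; "q": joint angles; "joint_vel": joint speeds; "joint_torque": joint torques, N m; "ee_pos": TCP position; "ee_rot": TCP orientation; "force": force on the tool from outside, world axes, zero at the start; "moment": the same for the moment, N m; "gripper_width": finger opening in m; "grip_force": force on a finger pad.
Only numpy, scipy, OpenCV 4.12 (cv2) and the standard library are available. Lean on these libraries where they do the work, as an engineer would, in place of code of your own. Each camera call takes 0.05 s, during which the arm holds its last target. There are 200 camera calls.

## Working session

There is one attempt and no reset: what is moved stays moved. The work goes in short steps, Python scripts to look and compute and a tool call to move; the robot and the scene stay as the last step left them, time stands still between calls to the robot, and variables do not carry over. Pictures are saved under pics/ and viewed, at most 12 in all, crops included, and the job is handed in when it is done.

Besides the shell and the picture viewer there is one more tool, called by a JSON object that holds its "api" and its "payload", one argument or row to a line. step_arm: Moves the arm, as the interface text tells. Its arguments: {"type":"object","properties":{"rows":{"type":"array"},"newtons":{"type":"number"}},"required":["rows"]}

```bash
mkdir -p pics
cat > h.py <<'E'
import numpy as np, cv2
from workcell import get_obs, eyes, order, manip
def snap(n):
    s=eyes.snapshot(n); s['R']=cv2.Rodrigues(np.array(s['rvec'],float))[0]; s['t']=np.array(s['tvec'],float).ravel(); s['K']=np.array(s['intrinsics'],float); return s
def save(s,f,crop=None,z=1):
    im=s['frame'][:,:,::-1]
    if crop: a,b,c,d=crop; im=im[b:d,a:c]
    cv2.imwrite(f,cv2.resize(im,None,fx=z,fy=z,interpolation=cv2.INTER_CUBIC))
def slopes(s,uv):
    uv=np.atleast_2d(np.array(uv,float)); k=s['k1']
    d=np.c_[(uv[:,0]-s['K'][0,2])/s['K'][0,0],(uv[:,1]-s['K'][1,2])/s['K'][1,1]]
    u=d.copy()
    for _ in range(30): u=d/(1+k*(u**2).sum(1,keepdims=True))
    return u
def onz(s,uv,z):
    d=np.c_[slopes(s,uv),np.ones(len(np.atleast_2d(uv)))]@s['R']; o=-s['R'].T@s['t']
    return o+d*((z-o[2])/d[:,2])[:,None]
def cloud(s):
    h,w=s['range_z'].shape; vv,uu=np.mgrid[:h,:w]
    u=slopes(s,np.c_[uu.ravel(),vv.ravel()]); z=s['range_z'].ravel()[:,None]
    P=(np.c_[u,np.ones(len(u))]*z-s['t'])@s['R']; P[z[:,0]==0]=np.nan
    return P.reshape(h,w,3)
def proj(s,p):
    c=s['R']@np.array(p,float)+s['t']; u=c[:2]/c[2]; u=u*(1+s['k1']*(u@u)); return u*[s['K'][0,0],s['K'][1,1]]+s['K'][:2,2]
E
python3 - <<'E'
from h import *
for n in('top','side'):
    s=snap(n); save(s,f'pics/{n}0.png'); print(n,-s['R'].T@s['t'],s['R'][2],s['K'][0,0],s['k1'])
print(manip.grasp_offset,get_obs())
E
```

```text
top [ 0.4279199  -0.0159277   1.22345992] [ 0.10399781  0.02194469 -0.9943354 ] 481.0952232631244 -0.06321546889889755
side [ 0.11637342 -0.64034861  0.6986136 ] [ 0.43878091  0.64780332 -0.6227537 ] 528.8193189464082 -0.06992157878183272
0.0187 {'clock': 0.1, 'q': array([ 1.10270147e+00,  3.81138454e-01,  1.29813125e+00, -2.83554930e-05,
        1.46357424e+00, -2.15316015e-01]), 'joint_vel': array([ 8.21044018e-04, -1.57954465e-03, -3.20352567e-03,  6.41854274e-05,
       -8.49678382e-04, -4.85903677e-04]), 'joint_torque': array([ 3.92370028e-03, -4.38656402e+01, -2.24913758e+01,  7.14557036e-02,
        3.41745280e-02, -7.20369462e-05]), 'ee_pos': array([0.13746185, 0.53230259, 0.23821234]), 'ee_rot': array([-1.96369301e-04,  1.26051654e-01,  9.92023482e-01, -5.94195213e-04]), 'force': array([-0.22885849, -0.81989171, -0.43489072]), 'moment': array([ 0.00999848, -0.01973576,  0.02376838]), 'grip_force': 0.0, 'gripper_width': 0.08795467253997116}
```

View pics/top0.png

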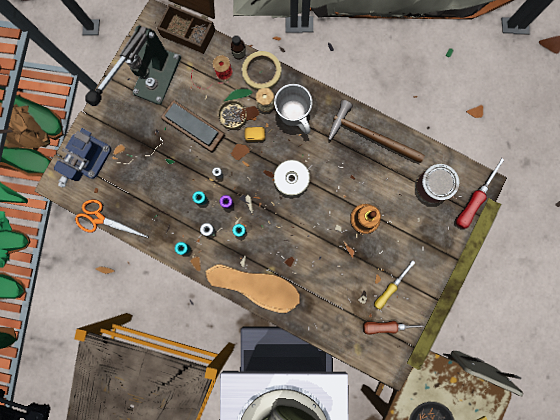

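View pics/side0.png

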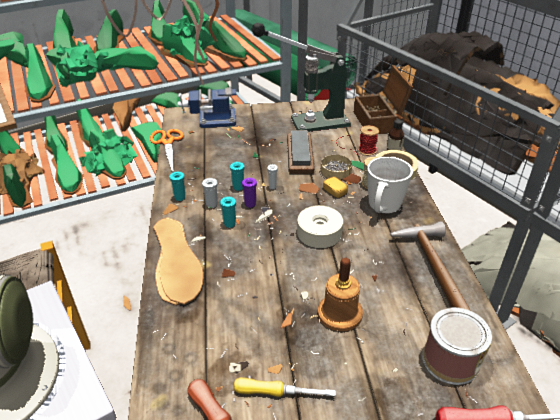

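Candidates at top-view pixels: grey punches at (207,230) and (217,172), where the first is the wider, turquoise look-alikes at (199,197), (239,230) and (181,248), and a purple one at (226,201). The block is at (292,178) and the rod in its stand at (368,217). I choose (207,230), which is (210,192) in the side view, as the wide punch. Next I'll measure it and check the crop.

Run:
```python
from h import *
s=snap('top'); P=cloud(s); save(s,'pics/crop1.png',(165,150,405,260),3.3)
def cl(name,u,v,r,zl,zh):
    q=P[v-r:v+r,u-r:u+r].reshape(-1,3); q=q[(q[:,2]>zl)&(q[:,2]<zh)]
    if len(q)<4: print(name,'few');return
    c,rad=cv2.minEnclosingCircle(q[:,:2].astype(np.float32)); print(name,len(q),np.round(c,4),round(rad,4),'med z',np.round(np.median(q[:,2]),4), 'mean',np.round(q.mean(0),4))
cl('wide',207,230,12,.045,.08)
cl('slim',217,172,12,.04,.08)
cl('purple',226,201,13,.045,.08);cl('t1',199,197,13,.045,.08);cl('t2',239,230,13,.045,.08)
cl('block',292,178,28,.03,.05)
cl('standtop',368,217,24,.066,.09);cl('rodtop',370,211,15,.115,.15)
for n,c,z in(('wide',(207,230),.06),('slim',(217,172),.055),('block',(292,178),.038)): print(n,onz(s,c,z))
```

```text
wide 110 [0.5061 0.1891] 0.0154 med z 0.0597 mean [0.5059 0.1887 0.0595]
slim 63 [0.6489 0.1681] 0.0112 med z 0.0544 mean [0.6486 0.1681 0.0538]
purple 116 [0.5747 0.144 ] 0.0157 med z 0.0595 mean [0.5745 0.144  0.0589]
t1 110 [0.5855 0.2098] 0.0156 med z 0.0596 mean [0.5853 0.2101 0.0588]
t2 117 [0.5049 0.111 ] 0.0161 med z 0.0601 mean [0.5044 0.1113 0.0595]
block 922 [ 0.638  -0.0174] 0.0454 med z 0.0382 mean [ 0.637  -0.0172  0.038 ]
standtop 361 [ 0.5367 -0.2044] 0.028 med z 0.074 mean [ 0.536  -0.2025  0.0744]
rodtop 43 [ 0.5364 -0.2042] 0.0082 med z 0.1275 mean [ 0.5363 -0.2031  0.127 ]
wide [[0.50389395 0.18704506 0.06      ]]
slim [[0.64796579 0.16568423 0.055     ]]
block [[ 0.63552824 -0.01986724  0.038     ]]
```

View pics/crop1.png

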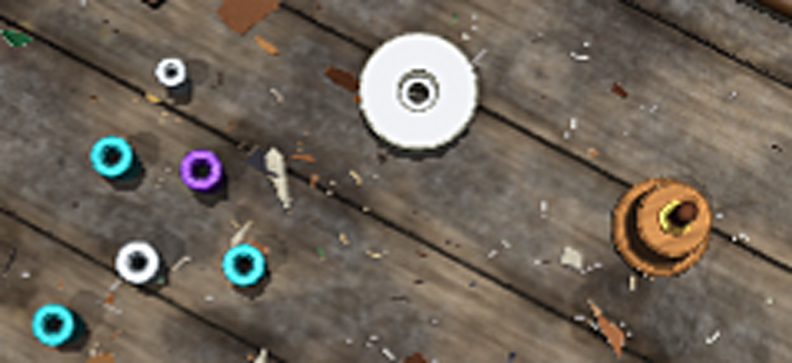

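The crop shows the grey wide punch at crop (138,262), the turquoise and purple copies around it, the block at (418,92) and the rod stand at (665,220). Choice confirmed, so I'll set out.

{"api": "step_arm", "payload": {
  "rows": [
    [[0,0,0,-7.1,0.75],[0,0,0,-7.1,0.75],[-2.8,-2.6,0,0,0.75],[-2.8,-2.6,0,0,0.75],[-2.8,-2.6,0,0,0.75],[-2.8,-2.6,0,0,0.75],[-2.8,-2.6,0,0,0.75],[-2.8,-2.6,0,0,0.75],[-2.8,-2.6,0,0,0.75],[-2.8,-2.6,0,0,0.75],[-2.8,-2.6,0,0,0.75],[0,0,0,0,0.75]]
  ],
  "newtons": 25
}}

```text
clock: 1.15
ee_pos: [0.3924, 0.2935, 0.2384]
ee_rot: [0.0, 0.005, 1.0, -0.001]
force: [1.2, -0.8, -0.6]
gripper_width: 0.0661
grip_force: 0.0
```

{"api": "step_arm", "payload": {
  "rows": [
    [[-2.3,-2.1,2.3,0,0.75],[-2.3,-2.1,2.3,0,0.75],[-2.3,-2.1,2.3,0,0.75],[-2.3,-2.1,2.3,0,0.75],[-2.2,-2.0,2.3,0,0.75],[0,0,2.0,0,0.75],[0,0,0,0,0.75],[0,0,0,0,0.75]]
  ]
}}

```text
clock: 1.82
ee_pos: [0.5012, 0.193, 0.1034]
ee_rot: [-0.001, 0.002, 1.0, -0.0]
force: [0.3, -0.2, -0.4]
gripper_width: 0.0659
grip_force: 0.0
```

Run:
```python
from h import *
s=snap('side'); print(get_obs()['ee_pos'])
P=cloud(s); u,v=proj(s,(.506,.189,.06)); print(u,v)
save(s,'pics/crop2.png',(int(u)-100,int(v)-90,int(u)+100,int(v)+60),3.5)
```

```text
[0.50155968 0.19336744 0.10447147]
208.41431865276056 181.17018368971918
```

View pics/crop2.png

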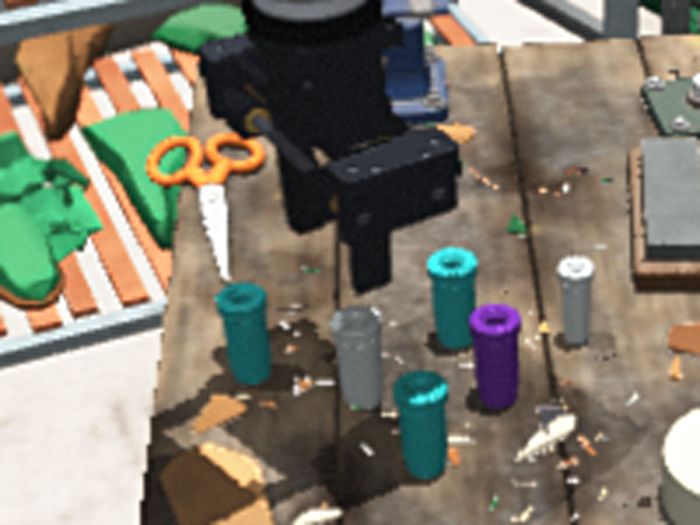

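The crop shows the finger directly over the grey wide punch (crop 358,325), clear of the turquoise ones at (245,300) and (420,400). Descending.

{"api": "step_arm", "payload": {
  "rows": [
    [[-0.45,-0.4,1.5,0,0.6],[0,0,1.8,0,0.6],[0,0,1.8,0,0.6],[0,0,1.8,0,0.6],[0,0,1.9,0,0.6],[0,0,0,0,0.6],[0,0,0,0,0.6],[0,0,0,0,0.6]]
  ]
}}

```text
clock: 2.53
ee_pos: [0.507, 0.1893, 0.0175]
ee_rot: [0.001, 0.002, 1.0, 0.0]
force: [-0.6, -0.7, -0.1]
gripper_width: 0.0527
grip_force: 0.0
```

{"api": "step_arm", "payload": {
  "rows": [
    [[0,0,0.1,0,0.2],[0,0,0,0,0.2],[0,0,0,0,0.2],[0,0,0,0,0.2],[0,0,0,0,0.2],[0,0,0,0,0.2],[0,0,0,0,0.2]]
  ]
}}

```text
clock: 3.12
ee_pos: [0.5067, 0.1886, 0.0151]
ee_rot: [0.0, 0.003, 1.0, -0.0]
force: [0.1, -1.4, 4.0]
gripper_width: 0.0293
grip_force: 27.7
```

{"api": "step_arm", "payload": {
  "rows": [
    [[0,0,-0.3,0,0.2],[0,0,-0.7,0,0.2],[0,0,-1.5,0,0.2],[0,0,-1.5,0,0.2],[0,0,-1.5,0,0.2],[0,0,-1.5,0,0.2],[0,0,-1.0,0,0.2],[0,0,0,0,0.2],[0,0,0,0,0.2]]
  ]
}}

```text
clock: 3.87
ee_pos: [0.5062, 0.1887, 0.0947]
ee_rot: [0.0, 0.002, 1.0, 0.0]
force: [-0.1, -0.2, -2.3]
gripper_width: 0.0293
grip_force: 27.9
```

Run:
```python
from h import *
s=snap('side'); print(get_obs()['ee_pos'],get_obs()['gripper_width'])
u,v=proj(s,(.506,.189,.12)); print(u,v)
save(s,'pics/crop3.png',(int(u)-60,int(v)-50,int(u)+60,int(v)+50),5)
```

```text
[0.50593041 0.18864784 0.0941601 ] 0.028948896858679195
205.92026282482666 156.94932047500004
```

View pics/crop3.png

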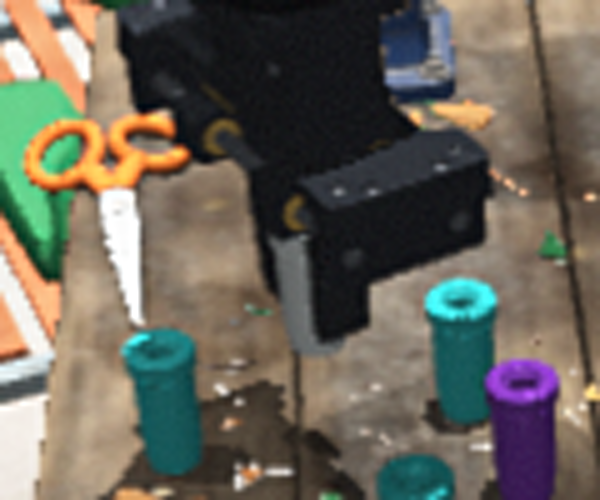

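Punch held upright (crop 300,300). Moving over the block.

{"api": "step_arm", "payload": {
  "rows": [
    [[-0.8,-1.2,0,0,0.2],[-1.6,-2.5,0,0,0.2],[-1.6,-2.5,0,0,0.2],[-1.6,-2.5,0,0,0.2],[-1.6,-2.5,0,0,0.2],[-1.6,-2.5,0,0,0.2],[-1.6,-2.5,0,0,0.2],[-1.6,-2.5,0,0,0.2],[-1.2,-1.9,0,0,0.2],[0,0,0,0,0.2],[0,0,0,0,0.2]]
  ]
}}

```text
clock: 4.83
ee_pos: [0.6372, -0.0195, 0.0933]
ee_rot: [-0.001, 0.004, 1.0, 0.0]
force: [-1.5, 0.6, -2.7]
gripper_width: 0.029
grip_force: 28.5
```

Run:
```python
from h import *
s=snap('side'); o=get_obs()['ee_pos'];print(o)
P=cloud(s)
# punch: visible grey points below fingertips
q=P.reshape(-1,3); m=(np.hypot(q[:,0]-o[0],q[:,1]-o[1])<.03)&(q[:,2]>.05)&(q[:,2]<o[2]+.02)
hsv=cv2.cvtColor(s['frame'],cv2.COLOR_RGB2HSV).reshape(-1,3); m&=hsv[:,2]>90
print(m.sum(),q[m].mean(0) if m.any() else '',q[m].min(0),q[m].max(0))
u,v=proj(s,(.638,-.017,.06)); print(u,v)
save(s,'pics/crop4.png',(int(u)-60,int(v)-50,int(u)+60,int(v)+50),5)
```

```text
[ 0.63679821 -0.01836813  0.09360025]
121 [ 0.62657387 -0.02555244  0.09625058] [ 0.6218141  -0.03479121  0.07813864] [0.63769985 0.00731373 0.11315075]
318.8684398971184 209.02170895717552
```

View pics/crop4.png

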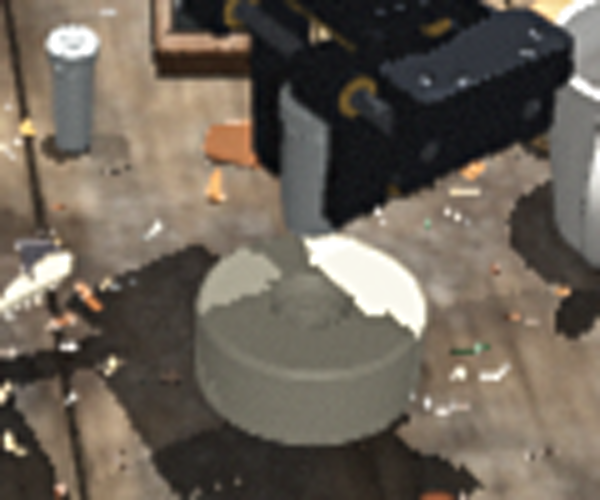

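Punch clear of the block (socket at crop 310,295), with its lower end at z≈0.078. Lowering.

{"api": "step_arm", "payload": {
  "rows": [
    [[-0.1,0.1,1.2,0,0.2],[0,0,1.2,0,0.2],[0,0,1.2,0,0.2],[0,0,0.3,0,0.2],[0,0,0.3,0,0.2],[0,0,0.3,0,0.2],[0,0,0.3,0,0.2],[0,0,0,0,0.2],[0,0,0,0,0.2]]
  ]
}}

```text
clock: 5.63
ee_pos: [0.6385, -0.017, 0.0472]
ee_rot: [0.0, 0.002, 1.0, -0.0]
force: [0.0, -0.2, -0.7]
gripper_width: 0.0294
grip_force: 28.5
```

{"api": "step_arm", "payload": {
  "rows": [
    [[0,0,0.2,0,0.2],[0,0,0.2,0,0.2],[0,0,0.2,0,0.2],[0,0,0,0,0.2],[0,0,0,0,0.2]]
  ]
}}

```text
clock: 6.05
ee_pos: [0.6387, -0.0176, 0.0412]
ee_rot: [0.001, 0.003, 1.0, -0.0]
force: [-0.1, -3.7, 3.9]
gripper_width: 0.0295
grip_force: 28.5
```

{"api": "step_arm", "payload": {
  "rows": [
    [[0,0,0,0,0.55],[0,0,0,0,0.55],[0,0,0,0,0.55],[0,0,0,0,0.55],[0,0,-1.5,0,0.55],[0,0,-3,0,0.55],[0,0,-3,0,0.55],[0,0,-3,0,0.55],[0,-3,-3,0,0.55],[0.5,-3,-1,0,0.55],[1.5,-3,0,0,0.55],[1.5,-3,0,0,0.55]]
  ]
}}

```text
clock: 7.05
ee_pos: [0.6025, -0.1372, 0.1858]
ee_rot: [0.001, 0.002, 1.0, -0.0]
force: [-0.1, 0.1, -0.9]
gripper_width: 0.0485
grip_force: 0.0
```

Run:
```python
from h import *
s=snap('top'); o=get_obs()['ee_pos'];print(o)
P=cloud(s);q=P.reshape(-1,3)
def cl(n,c,r,zl,zh):
    k=q[(np.hypot(q[:,0]-c[0],q[:,1]-c[1])<r)&(q[:,2]>zl)&(q[:,2]<zh)]
    if len(k)>4: print(n,len(k),cv2.minEnclosingCircle(k[:,:2].astype(np.float32)),np.median(k[:,2]))
    else: print(n,len(k))
cl('punch',(.638,-.017),.03,.075,.095)
cl('rodtop',(.5365,-.204),.02,.118,.14); cl('rodall',(.5365,-.204),.014,.09,.14)
cl('slim',(.649,.168),.02,.045,.06)
save(s,'pics/crop5.png',(250,140,410,250),4)
```

```text
[ 0.60014674 -0.14213923  0.18533373]
punch 118 ((0.6372030377388, -0.016690265387296677), 0.01577756740152836) 0.0855869342614386
rodtop 0
rodall 0
slim 59 ((0.64909428358078, 0.1679273545742035), 0.01083774957805872) 0.054702359977889504
```

View pics/crop5.png

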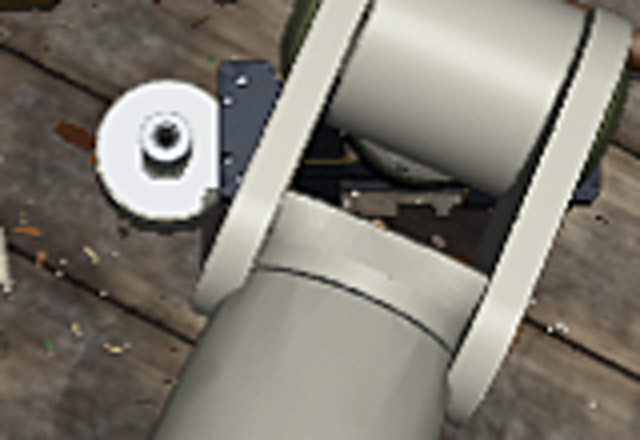

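The wide punch stands centred in the block (crop 165,140), top at z=0.086, and the slim one is still standing. Now to the rod.

{"api": "step_arm", "payload": {
  "rows": [
    [[2.1,-2.1,0,0,0.55],[2.1,-2.1,0,0,0.55],[2.2,-2.0,0,0,0.55],[0,0,0,0,0.55],[0,0,2,0,0.55],[0,0,0,0,0.55],[0,0,0,0,0.55]]
  ]
}}

```text
clock: 7.68
ee_pos: [0.5384, -0.1973, 0.1647]
ee_rot: [-0.001, 0.002, 1.0, 0.001]
force: [-0.2, -0.3, -1.0]
gripper_width: 0.0483
grip_force: 0.0
```

Run:
```python
from h import *
s=snap('side'); print(get_obs()['ee_pos'])
u,v=proj(s,(.5365,-.204,.12)); print(u,v)
save(s,'pics/crop6.png',(int(u)-65,int(v)-60,int(u)+65,int(v)+60),4.5)
```

```text
[ 0.53879775 -0.19742854  0.16532733]
342.80142940512684 262.56276657262543
```

View pics/crop6.png

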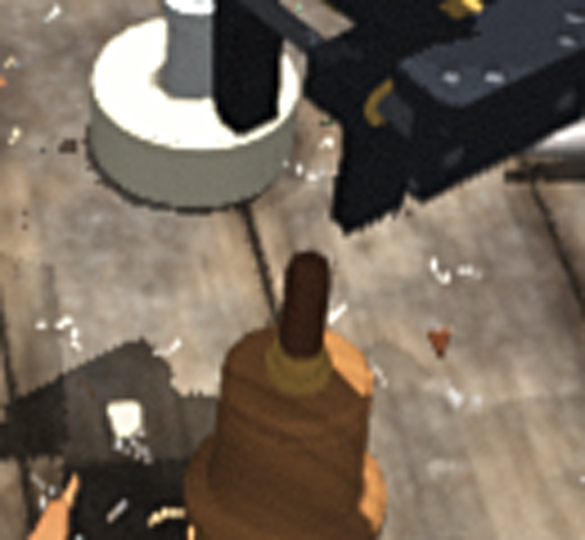

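The fingers straddle the rod handle (crop 305,300). Correcting about 7 mm and descending.

{"api": "step_arm", "payload": {
  "rows": [
    [[0.2,-0.7,0,0,0.55],[0,0,1,0,0.55],[0,0,1.5,0,0.55],[0,0,1.5,0,0.55],[0,0,1.5,0,0.55],[0,0,1.5,0,0.55],[0,0,0.5,0,0.55],[0,0,0,0,0.55],[0,0,0,0,0.55]]
  ],
  "newtons": 40
}}

```text
clock: 8.48
ee_pos: [0.5366, -0.2051, 0.0905]
ee_rot: [0.0, 0.002, 1.0, -0.0]
force: [-0.4, 0.4, 0.4]
gripper_width: 0.0484
grip_force: 0.0
```

{"api": "step_arm", "payload": {
  "rows": [
    [[0,0,0,0,0.05],[0,0,0,0,0.05],[0,0,0,0,0.05],[0,0,0,0,0.05],[0,0,0,0,0.05],[0,0,0,0,0.05],[0,0,0,0,0.05]]
  ]
}}

```text
clock: 9.07
ee_pos: [0.5365, -0.205, 0.0904]
ee_rot: [0.0, 0.002, 1.0, -0.0]
force: [-0.6, 0.0, 1.6]
gripper_width: 0.0149
grip_force: 40.0
```

{"api": "step_arm", "payload": {
  "rows": [
    [[0,0,-0.5,0,0.05],[0,0,-1,0,0.05],[0,0,-1.5,0,0.05],[0,0,-1.5,0,0.05],[0,0,-1.5,0,0.05],[0,0,-1.5,0,0.05],[0,0,-1.5,0,0.05],[0,0,-1,0,0.05],[0,0,0,0,0.05],[0,0,0,0,0.05]]
  ]
}}

```text
clock: 9.9
ee_pos: [0.5364, -0.2049, 0.1905]
ee_rot: [0.0, 0.002, 1.0, -0.0]
force: [0.3, 0.1, -1.1]
gripper_width: 0.0152
grip_force: 40.0
```

```bash
cat > rod.py <<'E'
from h import *
def rodline():
    # rod shank edges below collar in the side view: bright/dark vertical-ish strip; use depth points
    s=snap('side'); o=get_obs()['ee_pos']; q=cloud(s).reshape(-1,3)
    tip=o[2]-.0824
    out=[]
    for a,b,r in((.002,.03,.0),(.03,.06,0)):
        k=q[(np.hypot(q[:,0]-o[0],q[:,1]-o[1])<.015)&(q[:,2]>tip+a)&(q[:,2]<tip+b)]
        out.append((len(k),np.round(k.mean(0),4) if len(k) else None))
    c=-s['R'].T@s['t']; print('ee',np.round(o,4),out,'viewdir',np.round((o-c)/np.linalg.norm(o-c),2)); return s
E
python3 - <<'E'
from rod import *
s=rodline(); o=get_obs()['ee_pos']; print(get_obs()['gripper_width'])
u,v=proj(s,(o[0],o[1],.14)); save(s,'pics/crop7.png',(int(u)-65,int(v)-60,int(u)+65,int(v)+60),4.5)
E
```

```text
ee [ 0.5361 -0.2048  0.1897] [(65, array([ 0.5348, -0.2106,  0.1241])), (79, array([ 0.5347, -0.2102,  0.1526]))] viewdir [ 0.53  0.55 -0.64]
0.014847022212697725
```

View pics/crop7.png

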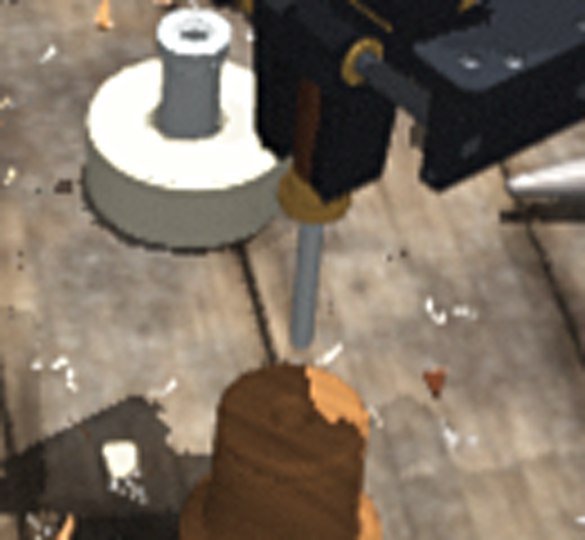

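The rod is out and upright (crop 305,280). Moving over the punch.

{"api": "step_arm", "payload": {
  "rows": [
    [[-0.6,1.1,0,0,0.05],[-1.3,2.4,0,0,0.05],[-1.4,2.6,0,0,0.05],[-1.4,2.6,0,0,0.05],[-1.4,2.6,0,0,0.05],[-1.4,2.6,0,0,0.05],[-1.3,2.4,0,0,0.05],[-0.8,1.5,0,0,0.05],[-0.5,0.9,0,0,0.05],[0,0,0,0,0.05],[0,0,0,0,0.05]]
  ]
}}

```text
clock: 10.87
ee_pos: [0.6381, -0.0183, 0.1896]
ee_rot: [-0.001, 0.002, 1.0, -0.0]
force: [-0.0, 0.7, -0.9]
gripper_width: 0.015
grip_force: 40.0
```

Run:
```python
from rod import *
s=rodline(); q=cloud(s).reshape(-1,3)
k=q[(np.hypot(q[:,0]-.638,q[:,1]+.017)<.025)&(q[:,2]>.083)&(q[:,2]<.09)]; print('punch top, side cam',len(k),cv2.minEnclosingCircle(k[:,:2].astype(np.float32)))
u,v=proj(s,(.638,-.017,.1)); save(s,'pics/crop8.png',(int(u)-50,int(v)-45,int(u)+50,int(v)+45),6)
```

```text
ee [ 0.638  -0.019   0.1898] [(56, array([ 0.6367, -0.0238,  0.1236])), (58, array([ 0.6367, -0.0232,  0.1533]))] viewdir [ 0.54  0.65 -0.53]
punch top, side cam 113 ((0.6369442343711853, -0.022615447640419006), 0.016702065244317055)
```

View pics/crop8.png

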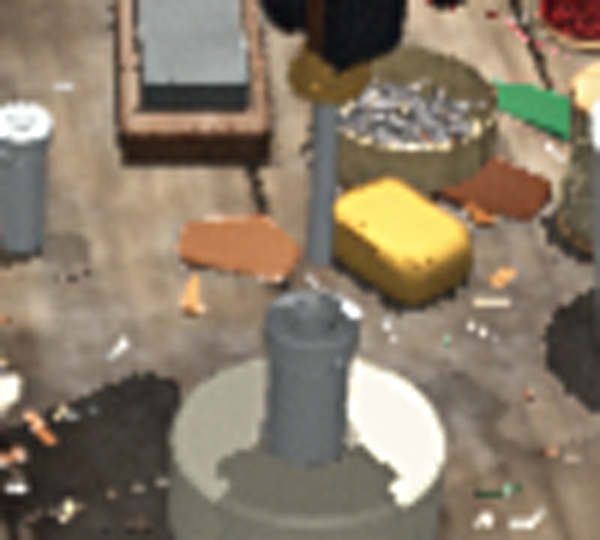

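The rod tip (crop 320,262) is about 1 mm right of the bore mouth (crop 313,315). I'll correct and enter gently.

{"api": "step_arm", "payload": {
  "rows": [
    [[0.1,0.07,0,0,0.05],[0,0,0.9,0,0.05],[0,0,0.8,0,0.05],[0,0,0.4,0,0.05],[0,0,0.4,0,0.05],[0,0,0.4,0,0.05],[0,0,0,0,0.05]]
  ]
}}

```text
clock: 11.5
ee_pos: [0.637, -0.0178, 0.1602]
ee_rot: [-0.001, 0.003, 1.0, 0.0]
force: [0.4, 0.1, -0.6]
gripper_width: 0.0148
grip_force: 40.0
```

{"api": "step_arm", "payload": {
  "rows": [
    [[0,0,0.5,0,0.05],[0,0,0.5,0,0.05],[0,0,0.5,0,0.05],[0,0,0.5,0,0.05],[0,0,0.5,0,0.05],[0,0,0.5,0,0.05],[0,0,0.5,0,0.05],[0,0,0,0,0.05]]
  ]
}}

```text
clock: 12.17
ee_pos: [0.6371, -0.0177, 0.1253]
ee_rot: [-0.0, 0.002, 1.0, 0.0]
force: [-0.4, -0.4, -0.7]
gripper_width: 0.015
grip_force: 40.0
```

{"api": "step_arm", "payload": {
  "rows": [
    [[0,0,0.5,0,0.05],[0,0,0.5,0,0.05],[0,0,0.5,0,0.05],[0,0,0.4,0,0.05]]
  ]
}}

```text
clock: 12.5
ee_pos: [0.6373, -0.0177, 0.1067]
ee_rot: [-0.0, 0.002, 1.0, 0.0]
force: [-0.2, 0.7, 4.5]
gripper_width: 0.0149
grip_force: 40.0
```

{"api": "step_arm", "payload": {
  "rows": [
    [[0,0,0.2,0,0.05],[0,0,0.2,0,0.05],[0,0,0,0,0.05],[0,0,0,0,0.05]]
  ]
}}

```text
clock: 12.83
ee_pos: [0.6371, -0.0177, 0.1028]
ee_rot: [-0.0, 0.002, 1.0, 0.0]
force: [1.1, -0.1, 0.2]
gripper_width: 0.0153
grip_force: 40.0
```

{"api": "step_arm", "payload": {
  "rows": [
    [[0,0,0.1,0,0.05],[0,0,0.1,0,0.05],[0,0,0,0,0.05],[0,0,0,0,0.05]]
  ]
}}

```text
clock: 13.17
ee_pos: [0.6377, -0.0178, 0.1022]
ee_rot: [0.001, 0.002, 1.0, -0.0]
force: [-0.9, 0.4, 7.9]
gripper_width: 0.015
grip_force: 40.0
```

Run:
```python
from rod import *
s=snap('side'); print(get_obs()['ee_pos'],get_obs()['force'])
u,v=proj(s,(.638,-.017,.09)); save(s,'pics/crop9.png',(int(u)-50,int(v)-45,int(u)+50,int(v)+45),6)
```

```text
[ 0.63771204 -0.01778937  0.10217179] [-0.73568839  0.41598867  8.24749783]
```

View pics/crop9.png

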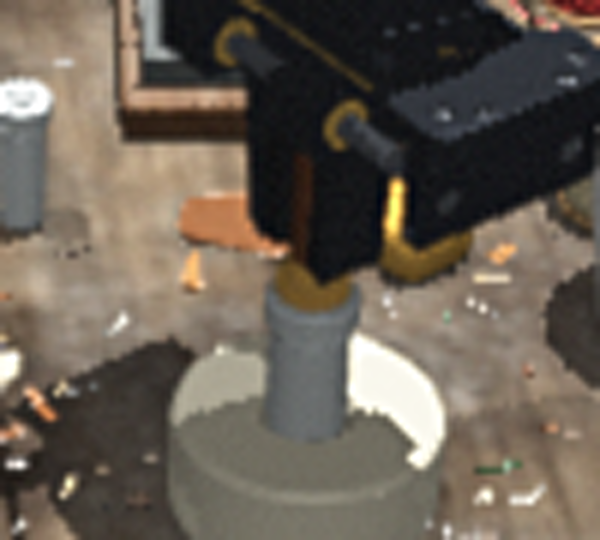

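The collar rests on the punch top (crop 312,290) with 8 N of contact. Drawing the rod straight out.

{"api": "step_arm", "payload": {
  "rows": [
    [[0,0,-0.3,0,0.05],[0,0,-0.6,0,0.05],[0,0,-0.8,0,0.05],[0,0,-0.8,0,0.05],[0,0,-0.8,0,0.05],[0,0,-0.8,0,0.05],[0,0,-0.8,0,0.05],[0,0,-0.8,0,0.05],[0,0,-1,0,0.05],[0,0,-1.2,0,0.05],[0,0,-1.2,0,0.05],[0,0,0,0,0.05]]
  ]
}}

```text
clock: 14.22
ee_pos: [0.6382, -0.0179, 0.1952]
ee_rot: [0.002, 0.002, 1.0, -0.0]
force: [-0.4, -0.6, -1.0]
gripper_width: 0.0151
grip_force: 40.0
```

{"api": "step_arm", "payload": {
  "rows": [
    [[0.6,-1.1,0,0,0.05],[1.3,-2.4,0,0,0.05],[1.4,-2.6,0,0,0.05],[1.4,-2.6,0,0,0.05],[1.4,-2.6,0,0,0.05],[1.4,-2.6,0,0,0.05],[1.3,-2.4,0,0,0.05],[0.8,-1.5,0,0,0.05],[0.5,-0.9,0,0,0.05],[0,0,0,0,0.05],[0,0,0,0,0.05]]
  ]
}}

```text
clock: 15.13
ee_pos: [0.5352, -0.2042, 0.1919]
ee_rot: [-0.0, 0.003, 1.0, 0.0]
force: [0.0, 0.3, 0.1]
gripper_width: 0.015
grip_force: 40.0
```

Run:
```python
from rod import *
s=rodline(); q=cloud(s).reshape(-1,3)
k=q[(np.hypot(q[:,0]-.637,q[:,1]+.017)<.03)&(q[:,2]>.083)&(q[:,2]<.095)]; print('punch top, side',len(k),cv2.minEnclosingCircle(k[:,:2].astype(np.float32)),np.median(k[:,2]))
```

```text
ee [ 0.5355 -0.2037  0.1919] [(69, array([ 0.5337, -0.2096,  0.1258])), (78, array([ 0.5337, -0.2092,  0.1546]))] viewdir [ 0.53  0.55 -0.64]
punch top, side 125 ((0.6353527903556824, -0.022414490580558777), 0.01614789105951786) 0.08568578421664667
```

The punch is still seated and the rod is within about 1 mm of where it was lifted. Correcting and lowering it home.

{"api": "step_arm", "payload": {
  "rows": [
    [[-0.1,-0.1,0,0,0.05],[0,0,1,0,0.05],[0,0,1,0,0.05],[0,0,1,0,0.05],[0,0,0.4,0,0.05],[0,0,0.4,0,0.05],[0,0,0.4,0,0.05],[0,0,0.4,0,0.05],[0,0,0,0,0.05]]
  ]
}}

```text
clock: 15.93
ee_pos: [0.5362, -0.2051, 0.1455]
ee_rot: [-0.0, 0.003, 1.0, 0.0]
force: [-0.0, -0.5, -0.9]
gripper_width: 0.015
grip_force: 40.0
```

In the hole (tip at about 0.063) with no force. On down.

{"api": "step_arm", "payload": {
  "rows": [
    [[0,0,0.8,0,0.05],[0,0,0.8,0,0.05],[0,0,0.8,0,0.05],[0,0,0.8,0,0.05],[0,0,0.8,0,0.05],[0,0,0.6,0,0.05],[0,0,0.4,0,0.05],[0,0,0.3,0,0.05],[0,0,0,0,0.05],[0,0,0,0,0.05]]
  ]
}}

```text
clock: 16.77
ee_pos: [0.5365, -0.2053, 0.0933]
ee_rot: [0.0, 0.002, 1.0, -0.0]
force: [0.6, -1.0, -0.9]
gripper_width: 0.015
grip_force: 40.0
```

{"api": "step_arm", "payload": {
  "rows": [
    [[0,0,0.1,0,0.05],[0,0,0.1,0,0.05],[0,0,0.1,0,0.05],[0,0,0,0,0.05],[0,0,0,0,0.05]]
  ]
}}

```text
clock: 17.18
ee_pos: [0.5365, -0.2053, 0.0904]
ee_rot: [0.0, 0.002, 1.0, -0.0]
force: [-0.7, -0.2, 1.2]
gripper_width: 0.0148
grip_force: 40.0
```

Home. Releasing, rising and moving clear.

{"api": "step_arm", "payload": {
  "rows": [
    [[0,0,0,0,0.5],[0,0,0,0,0.5],[0,0,0,0,0.5],[0,0,0,0,0.5],[0,0,-1,0,0.5],[0,0,-2,0,0.5],[0,0,-3,0,0.5],[0,0,-3,0,0.5],[0,0,-3,0,0.5],[0,0,-2,0,0.5],[3,0,0,0,0.5],[3,0,0,0,0.5]]
  ]
}}

```text
clock: 18.18
ee_pos: [0.4765, -0.205, 0.2319]
ee_rot: [0.001, 0.002, 1.0, -0.001]
force: [-0.1, -1.2, -0.2]
gripper_width: 0.0441
grip_force: 0.0
```

{"api": "step_arm", "payload": {
  "rows": [
    [[3,0,0,0,0.5],[3,0,0,0,0.5],[2,0,0,0,0.5],[0,0,0,0,0.5],[0,0,0,0,0.5]]
  ]
}}

```text
clock: 18.6
ee_pos: [0.3962, -0.2047, 0.2312]
ee_rot: [0.001, 0.003, 1.0, -0.001]
force: [0.4, 0.7, 0.2]
gripper_width: 0.0441
grip_force: 0.0
```

Run:
```python
from rod import *
print(get_obs()['ee_pos'],get_obs()['force'])
s=snap('side'); q=cloud(s).reshape(-1,3)
for n,c,r,a,b in(('rod',(.5365,-.206),.02,.09,.16),('punch',(.637,-.018),.03,.07,.12),('slim',(.649,.166),.03,.03,.08)):
    k=q[(np.hypot(q[:,0]-c[0],q[:,1]-c[1])<r)&(q[:,2]>a)&(q[:,2]<b)]; print(n,len(k),k.mean(0),k[:,2].max())
save(s,'pics/crop10.png',(230,130,430,340),2.8)
```

```text
[ 0.39617709 -0.20472005  0.23123622] [0.35961353 0.69427343 0.16584994]
rod 222 [ 0.53327228 -0.21174498  0.11340999] 0.1315827094329502
punch 31 [ 0.64290408 -0.01425816  0.08630662] 0.08853080921805608<stdin>:5: RuntimeWarning: Mean of empty slice.
  ret = um.true_divide(
Traceback (most recent call last):
ValueError: zero-size array to reduction operation maximum which has no identity
```

The arm hides the slim punch from the side camera. I'll check from the top and hand in if all is well.

Run:
```python
from rod import *
s=snap('top'); q=cloud(s).reshape(-1,3)
for n,c,r,a,b in(('rod',(.5365,-.206),.02,.115,.16),('punch',(.637,-.018),.03,.07,.12),('slim',(.649,.166),.03,.045,.08)):
    k=q[(np.hypot(q[:,0]-c[0],q[:,1]-c[1])<r)&(q[:,2]>a)&(q[:,2]<b)]
    print(n,len(k),k.mean(0) if len(k) else '',cv2.minEnclosingCircle(k[:,:2].astype(np.float32)) if len(k) else '',np.percentile(k[:,2],[50,95]) if len(k) else '')
```

```text
rod 40 [ 0.53618367 -0.20290335  0.12736713] ((0.5357857942581177, -0.20311634242534637), 0.007686813361942768) [0.12842828 0.13107779]
punch 121 [ 0.63727786 -0.01648485  0.08498079] ((0.637293815612793, -0.01671137847006321), 0.01583048887550831) [0.08537255 0.08857941]
slim 61 [0.64849147 0.16804799 0.05400421] ((0.6485287547111511, 0.16834460198879242), 0.011142807081341743) [0.05432698 0.05749804]
```

All three match the expected positions: the rod is home, the punch is seated and the slim punch is standing.

```bash
python3 -c "
from workcell import order; print(order.finish_job())"
```

```text
the job is handed in; nothing more can be done
None
```

The job is handed in at about 19 s: the rod was pushed through the wide punch until its collar seated on the punch (core not seen, taken as out from the rod's depth), the rod is back home in its stand, the wide punch stands in the block and the slim punch is still upright; no verdict was returned.

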